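Insulation test of an LED board: shut the cover and hold the enabling lever

ROBOT

A 6-joint arm with a two-finger parallel gripper is mounted at the origin on the work surface. World frame = base frame: x ahead of the robot, y to its left, z up, the work surface at z = 0. Lengths are in m, angles in rad, forces in N, time in s.
With the tool pointing down it reaches from about 0.35 to 0.975 m from the base axis. Payload 17.4 kg.
Tool frame: the origin (TCP) lies on the centre line of the jaws, within the pads' length; the fingertips stand 19 mm ahead of it and the grasp point (between the pads) is the TCP; z points along the fingers, y is the line along which they close (so a half turn about z gives the same grasp; the last joint's range is limited). The gripper opens to 85 mm and grips with 20 to 120 N. Pads are 22 mm wide; open, the fingers measure 114 mm over their backs; the gripper's body (76 mm by 85 mm) begins 54 mm behind the grasp point. The pads swing forward as they close: fully open they stand 13 mm farther back than shut.
Start: joints at [-1.185, 0.116, 1.442, -0, 1.584, -0.038], TCP at [0.278, -0.615, 0.227] pointing down, gripper open.
Joint ranges: [-2.83, 2.83], [-0.83, 2.19], [0.07, 2.5], [-1.14, 4.28], [0.01, 3], [-2.97, 2.97]. Speed limits (rad/s): [1.89, 1.89, 2.22, 3.14, 3.14, 3.14].

INTERFACE

Orientations are given as a unit quaternion [w, x, y, z].
In Python, from cell import arm, kinematics, eyes gives the robot as it stands. The module is installed in compiled form; this text tells all that it offers. Calls block until the motion is done:
- arm.move_to(position, orientation): joint-space move of the TCP to a pose.
- arm.line_to(position, max_speed=0.15, ori=None): straight line of the TCP; ori=None keeps the orientation; max_speed is the mean speed in m/s.
- arm.move_joints(angles): joint-space move.
- arm.grip(opening, grasp_force=None): opening from 0.0 (shut) to 1.0 (fully open); grasp_force is the grip in N (None keeps the last); returns when the fingers have stopped.
- arm.wait(seconds).
- kinematics.ik(position, orientation): joint angles nearest the present ones, or None.
- arm.sense(): the state.
- eyes.capture(name): name is "scene" or "side" or "wrist"; returns the picture (400x640x3 uint8, red, green, blue); there is no depth.
- eyes.calibration(name): a dict with "camera_matrix" (3x3 intrinsics, pixels), "cam_to_world" (4x4, takes a point from camera to world coordinates); the wrist camera has in their place "tool_from_camera" (4x4, takes a point from camera to tool coordinates, whose origin is the TCP and whose axes are the flange's). Camera axes: x right, y down, z forward; pixel columns grow to the right and rows downward; lengths in m; the calibration is good to about 2 mm. A picture is of the moment at which its call begins: read the wrist's pose just before it. calibration takes no time and is no camera call.
A pose or a line that the arm cannot do raises arm.Unreachable and nothing moves.
- arm.job_done(): hands the job in; it is judged then, once.
The state is a dict: "clock": time; "q": joint angles; "joint_vel": joint speeds; "joint_efforts": joint torques, N m; "tcp_pos": TCP position; "tcp_rot": TCP orientation; "force": force on the tool from outside, world axes, zero at the start; "wrist_torque": the same for the moment, N m; "width": opening from 0.0 (shut) to 1.0 (fully open); "grasp_force": force on a finger pad.
Only numpy, scipy, OpenCV 4.12 (cv2) and the standard library are available. Lean on these libraries where they do the work, as an engineer would, in place of code of your own. Each camera call takes 0.05 s, during which the arm holds its last target. There are 200 camera calls.

TASK

Push the half-open clear cover of the grey insulation-test box (it has a yellow push bar) down until its catch snaps and holds it shut by itself, and only then press the yellow enabling lever down to its middle position, about 7 mm at the black rubber pad, without pushing on through the firm pressure point at 10 mm, which trips the tester. Keep holding the lever there for at least two seconds and finish the program while still holding it: do not let go. Leave the board in its nest and everything else on the bench where it is.

Things in the scene. Friction and masses are not known exactly. Their poses are not given: they have to be found in the camera images.
- fixture: Grey open-topped insulation-test box, 240 (x) x 200 (y) x 70 mm high, fixed to the bench. Origin: centre of its underside; its -x side is the front (red and black sockets), the cover is hinged along its rear (+x) top edge, z is up.
- cover_hinge (a point): Point on the cover's hinge axis, at the middle of the box's width: 108 mm behind the box's centre and 78 mm above its underside, fixed to the box. The hinge axis runs along the box's y.
- cover (a joint): Cover angle, rad (dark 220 x 200 x 12 mm frame, clear pane): 0 = level, shut, hard stop; positive = open; starts half open at 0.45 to 0.65. Stiff sprung hinge: it stays up, and lifts again if let go before the catch snaps. On the bar it takes 1 to 3 N, then about 9 N over the last 13 mm, where a spring roller behind the front wall snaps over the striker and holds it shut (angle under 0.01).
- cover_bar (a point): Centre of the yellow round push bar on the cover near its free front edge; moves with it. 12 mm thick, 108 mm long along the box's y, 205 mm from the hinge axis along the cover, 26 mm above the cover's mid-plane (which holds the hinge axis). Shut: 205 mm in front (-x) of the hinge, 104 mm above the bench. The cover ends 27 mm in front of the bar; 14 mm gap under the bar.
- enabler: Grey cast box of the three-position enabling switch, 135 (x) x 80 (y) x 46 mm high, yellow lever on top; fixed to the bench left or right of the test box. Origin: centre of its underside; the lever is hinged at the rear (+x), its free end with the black pad is at the front (-x); z is up.
- lever_pad (a point): Centre of the top of the black ribbed rubber pad (40 x 46 mm) near the front end of the yellow lever (125 x 50 mm), 90 mm in front of the lever's hinge axis; moves with the lever. At rest it is 83 mm above the bench, sloping up to the front by 0.20 rad, so flat fingertips first meet its front part, a few mm above this point.
- lever (a joint): How far the enabling lever is pressed, rad: 0 = released (it springs back), 0.18 = bottomed; 0.01 is 0.9 mm at the pad. At the pad 2.5 N starts it, 4.5 N holds the middle position 0.08 (7 mm). Enabled from 0.05 to 0.115 (4.5 to 10 mm). At 0.10 to 0.11 is the pressure point: the push must rise from 5 to 12 N to go on; past 0.135 (12 mm, 13.5 N) the tester trips.
- led_board: Round black LED board, 106 mm across, 4 mm thick, lying loose on the white nest in the test box between four brass pins, under the cover. Origin: centre of its underside.
- iron_stand: Black soldering-iron stand 165 x 80 x 22 mm with the blue-handled iron in it, up to 150 mm high, loose, on the side of the test box where the enabling switch is not. Origin: centre of its underside. Bystander.
- flux_bottle: White bottle with red cap, 42 mm across, 115 mm high, upright. Origin: centre of its underside. Bystander.
- wipes_tub: Pale round tub with blue lid, 89 mm across, 57 mm high. Origin: centre of its underside. Bystander.
- yellow_meter: Yellow hand-held meter lying face up, 170 (x) x 78 x 28 mm. Origin: centre of its underside. Bystander.
- solder_pump: Blue desoldering pump lying along its x, 180 mm long, 21 mm thick. Origin: underside, centre of the blue barrel. Bystander.
Mind the look-alikes: they are no part of the job. What is shaped like the enabler but turquoise is not meant.

How it is judged:
By the outcome, as a careful person would: the job done as asked, in the order asked, and still so for the second after the job is handed in, while the arm keeps its last pose, push and grip.
It also fails if it takes over 45 s, if anything falls off the work surface, if the arm or the gripper's body presses on something with over 40 N, if the wrist force passes 120 N, or if a joint passes its speed limit or range.

## Working session

There is one attempt and no reset: what is moved stays moved. The work goes in short steps, each a Python script; the robot and the scene stay as the last script left them, time stands still between calls to the robot, and variables do not carry over. Pictures are saved under pics/ and viewed, at most 10 in all, crops included, and the job is handed in when it is done.

```bash
mkdir -p pics; python3 - <<'E'
from cell import arm,kinematics,eyes
import cv2,numpy as np
for n in("scene","side"):
    cv2.imwrite(f"pics/{n}0.png",eyes.capture(n)[:,:,::-1])
    c=eyes.calibration(n);print(n,np.round(c["camera_matrix"],1).tolist(),np.round(c["cam_to_world"],3).tolist())
print(np.round(eyes.calibration("wrist")["tool_from_camera"],3).tolist())
print(arm.sense())
E
```

```text
scene [[393.3, 0.0, 319.7], [0.0, 393.3, 197.0], [0.0, 0.0, 1.0]] [[0.889, 0.354, -0.29, 0.843], [0.458, -0.709, 0.537, -0.678], [-0.016, -0.61, -0.792, 0.922], [0.0, 0.0, 0.0, 1.0]]
side [[451.0, 0.0, 316.4], [0.0, 451.0, 194.0], [0.0, 0.0, 1.0]] [[-0.685, -0.425, 0.591, -0.275], [-0.728, 0.393, -0.562, 0.663], [0.007, -0.816, -0.579, 0.879], [0.0, 0.0, 0.0, 1.0]]
[[0.0, -0.957, -0.289, 0.072], [1.0, 0.0, 0.0, -0.0], [-0.0, -0.289, 0.957, -0.147], [0.0, 0.0, 0.0, 1.0]]
{'clock': 0.1, 'q': array([-1.18481173e+00,  1.16417705e-01,  1.44214917e+00, -1.67718280e-05,
        1.58405260e+00, -3.78073318e-02]), 'joint_vel': array([ 5.00581203e-04, -1.33580113e-03, -3.02590250e-03, -8.71243063e-05,
       -6.15675352e-04,  4.16134098e-04]), 'joint_efforts': array([ 2.36643566e-03, -7.33661699e+01, -6.33790183e+01, -1.42929184e-04,
        5.27458848e-03, -4.10250927e-07]), 'tcp_pos': array([ 0.27749036, -0.61513248,  0.22608032]), 'tcp_rot': array([-5.04198820e-04,  9.77633818e-01,  2.10313703e-01, -9.71868193e-05]), 'force': array([0.41799177, 0.36608884, 0.80117403]), 'wrist_torque': array([-0.00415443,  0.03489345,  0.0528643 ]), 'grasp_force': 0.0, 'width': 1.0006132534757164}
```

View pics/scene0.png

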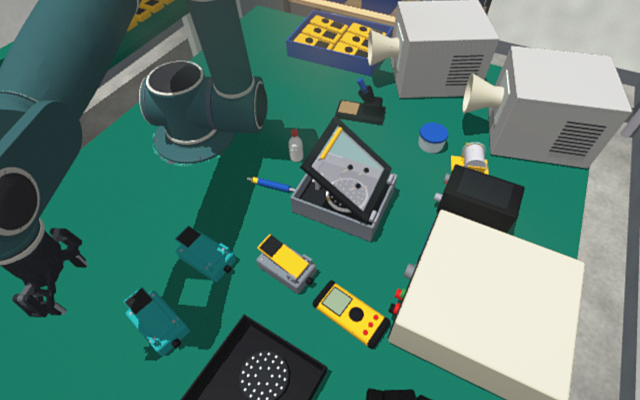

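View pics/side0.png

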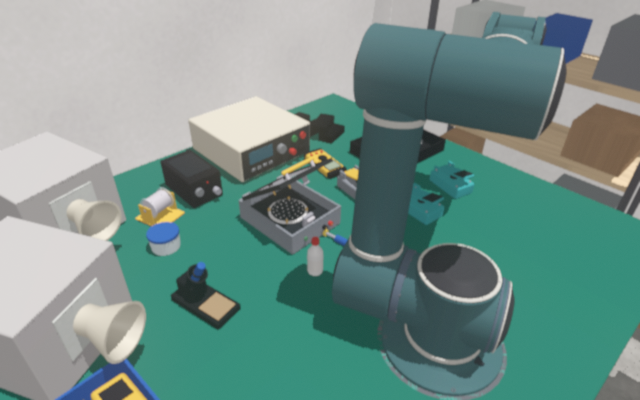

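The scene view shows the test box around (345,195) with its half-open cover. The yellow enabler is at (285,262), the meter at (350,313), and the turquoise look-alikes at (207,252) and (157,320). In the side view the box is at (290,210) and the enabler is mostly hidden by the arm at (350,185). Next I'll enlarge the scene view.

```bash
python3 - <<'E'
import cv2
a=cv2.imread("pics/scene0.png")[112:302,240:410]
cv2.imwrite("pics/c1.png",cv2.resize(a,None,fx=3.15,fy=3.15,interpolation=cv2.INTER_CUBIC))
a=cv2.imread("pics/side0.png")[140:260,225:365]
cv2.imwrite("pics/c2.png",cv2.resize(a,None,fx=5,fy=5,interpolation=cv2.INTER_CUBIC))
E
```

```text
(no output)
```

View pics/c1.png

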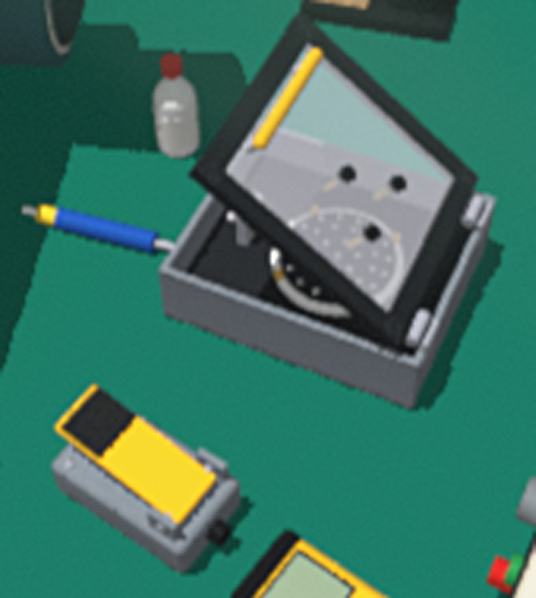

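View pics/c2.png

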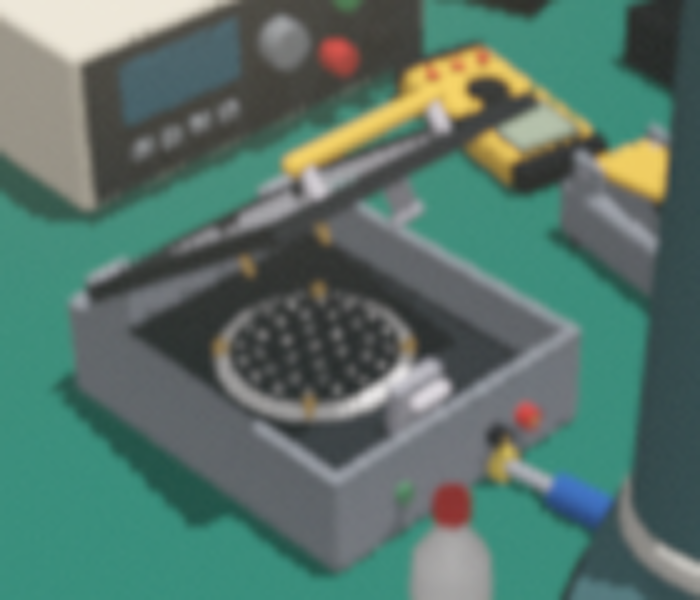

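The scene crop gives box rim corners at (162,268), (418,362), (492,198), bar ends at (318,52) and (258,147), and the black pad centred near (95,422). The side crop gives rim corners at (338,480), (578,328), (75,300) and bar ends at (288,168) and (440,95). I'll fit the poses from these.

```bash
cat > h.py <<'E'
import numpy as np
from cell import arm,kinematics,eyes
from scipy.optimize import least_squares
from scipy.spatial.transform import Rotation as R
def proj(K,T,P):
    p=(np.asarray(P)-T[:3,3])@T[:3,:3]; return np.stack([K[0,0]*p[:,0]/p[:,2]+K[0,2],K[1,1]*p[:,1]/p[:,2]+K[1,2]],1)
def cam(n):
    c=eyes.calibration(n); return np.array(c["camera_matrix"]),np.array(c["cam_to_world"])
def wcam():
    c=eyes.calibration("wrist"); s=arm.sense(); T=np.eye(4); q=s["tcp_rot"]
    T[:3,:3]=R.from_quat([q[1],q[2],q[3],q[0]]).as_matrix(); T[:3,3]=s["tcp_pos"]
    return np.array(c["camera_matrix"]),T@np.array(c["tool_from_camera"])
def quat(yaw):  # tool z down, closing axis y at world direction yaw+90deg
    q=(R.from_euler('z',yaw)*R.from_euler('x',np.pi)).as_quat(); return [q[3],q[0],q[1],q[2]]
def place(v,L):
    c,s=np.cos(v[2]),np.sin(v[2]);L=np.asarray(L,float)
    return np.stack([v[0]+c*L[:,0]-s*L[:,1],v[1]+s*L[:,0]+c*L[:,1],L[:,2]],1)
def cov(a,d,y,h): return [.108-d*np.cos(a)+h*np.sin(a)*1, y, .078+d*np.sin(a)+h*np.cos(a)]
E
cat > fit.py <<'E'
from h import *
S=lambda l:np.array(l)/3.15+[240,112]
D=lambda l:np.array(l)/5+[225,140]
box=[[-.12,-.1,.07],[-.12,-.1,0],[.12,-.1,.07],[.12,-.1,0],[.12,.1,.07]]
us=S([[162,268],[165,318],[418,362],[415,408],[492,198],[318,52],[258,147],[193,175],[303,18]])
boxd=[[-.12,.1,.07],[-.12,.1,0],[-.12,-.1,.07],[-.12,-.1,0],[.12,.1,.07],[.12,.1,0]]
ud=D([[338,480],[338,572],[578,328],[577,398],[75,300],[85,388],[288,168],[440,95]])
bar=lambda a:[cov(a,.205,.054,.026),cov(a,.205,-.054,.026)]
def f(v):
    s=proj(*cam("scene"),place(v,box+bar(v[3])+[cov(v[3],.232,-.1,0.006),cov(v[3],.232,.1,.006)]))-us
    d=proj(*cam("side"),place(v,boxd+bar(v[3])))-ud
    return np.r_[s.ravel(),d.ravel()]
r=least_squares(f,[.6,-.1,0,.5],loss="soft_l1");print("box",r.x.round(4));print(f(r.x).reshape(-1,2).round(1).tolist())
c,s=np.cos(.2),np.sin(.2)
pad=[[-x*c,y,.083+x*s] for x,y in((.02,.023),(.02,-.023),(-.02,.023),(-.02,-.023))]+[[0,0,.083]]
up=S([[96,388],[62,428],[133,408],[97,455],[97,420]])
g=lambda v:(proj(*cam("scene"),place(v,pad))-up).ravel()
r=least_squares(g,[.5,-.3,0]);print("pad",r.x.round(4),g(r.x).round(1))
E
python3 fit.py
```

```text
box [ 0.5763 -0.0338  0.0403  0.616 ]
[[-0.9, 0.8], [-0.0, -0.3], [0.7, 1.4], [-0.8, 0.9], [1.5, -0.3], [-1.4, 1.4], [0.2, -1.0], [0.2, -1.1], [-1.4, -1.8], [-0.3, -0.2], [0.3, 0.2], [0.4, -0.7], [-0.3, 3.4], [-1.7, -0.6], [-1.6, -0.1], [1.6, -0.2], [-0.6, -0.1]]
pad [ 0.496  -0.2962 -0.0854] [-0.7 -1.1 -1.1 -0.2  0.6  1.2  1.1  0.2  0.  -0.2]
```

The fit is consistent: residuals are about 1 px, the cover angle is 0.616 (inside the stated range) and all points are within reach. Next I'll close the gripper and confirm the pad and bar with the wrist camera.

```bash
python3 - <<'E'
from h import *
import cv2
arm.move_to([.5,-.29,.36],quat(0.0)); arm.grip(0.0)
K,T=wcam(); im=eyes.capture("wrist"); np.savez("w1.npz",K=K,T=T)
cv2.imwrite("pics/w1.png",im[:,:,::-1]); s=arm.sense(); print(s["clock"],s["tcp_pos"],s["q"],s["force"],s["width"])
c,sn=np.cos(.2),np.sin(.2)
pad=[[-x*c,y,.083+x*sn] for x,y in((.02,.023),(.02,-.023),(-.02,.023),(-.02,-.023))]
print(proj(K,T,place([.496,-.2962,-.0854],pad)).round(0).tolist())
v=[.5763,-.0338,.0403]; print(proj(K,T,place(v,[cov(.616,.205,.054,.026),cov(.616,.205,-.054,.026),[-.12,-.1,.07],[.12,-.1,.07]])).round(0).tolist())
E
```

```text
2.45 [ 0.50001839 -0.28998174  0.35999029] [-5.69681230e-01 -9.88245225e-02  1.44431802e+00  2.08028201e-05
  1.79608025e+00  1.00105533e+00] [-0.72609829 -0.31377542  1.01366174] 0.0010487513284800837
[[300.0, 174.0], [333.0, 176.0], [302.0, 144.0], [336.0, 147.0]]
[[-23.0, 150.0], [94.0, 145.0], [208.0, 183.0], [180.0, -9.0]]
```

View pics/w1.png

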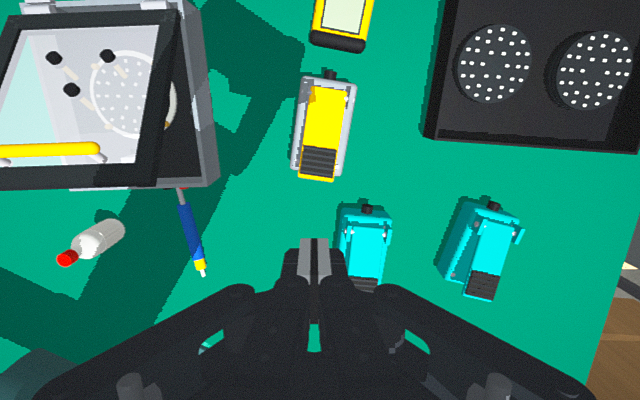

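The wrist view shows the pad corners at (299,175), (335,178), (302,147) and (336,150), within 2 px of the prediction. The bar's -y end is at (97,149), against a predicted (94,145). Next I'll push the cover along its arc with force checks.

```bash
cat > push.py <<'E'
from h import *
v=[.5763,-.0355,.0403]; q=quat(v[2])
def tgt(a,dz=0):
    p=place(v,[cov(a,.205,0,.026)])[0]; p[2]+=.006+.019+dz; return p
arm.move_to(tgt(.616,.04),q); f0=arm.sense()["force"][2]
a=.68; peak=0
arm.line_to(tgt(a),.1)
while a>-.06:
    a-=.04 if a>.13 else .008
    arm.line_to(tgt(a),.06 if a>.13 else .03)
    s=arm.sense(); f=s["force"][2]-f0
    print(round(a,3),s["tcp_pos"].round(4),(s["force"]).round(1),round(f,1))
    if f>22: break
arm.wait(.3); s=arm.sense(); print("end",s["clock"],s["tcp_pos"],s["force"]-[0,0,f0])
E
python3 push.py
```

```text
0.64 [ 0.5351 -0.0371  0.2464] [-1.3 -0.1  0.5] 0.4
0.6 [ 0.5295 -0.0373  0.24  ] [-0.1  0.   0.6] 0.5
0.56 [ 0.5242 -0.0376  0.2336] [ 0.2 -0.5  0.4] 0.3
0.52 [ 0.5191 -0.0378  0.2271] [-0.7 -0.  -0.3] -0.4
0.48 [ 0.5143 -0.038   0.2204] [ 0.6  0.1 -0.1] -0.2
0.44 [ 0.5097 -0.0382  0.2135] [0.  0.2 0.1] -0.0
0.4 [ 0.5054 -0.0383  0.2064] [ 0.8 -0.9 -0.4] -0.5
0.36 [ 0.5014 -0.0385  0.1992] [0.3 0.7 0.2] 0.1
0.32 [ 0.4977 -0.0386  0.1917] [-0.3 -0.6  0.2] 0.1
0.28 [ 0.4943 -0.0388  0.1842] [-0.5 -0.7 -0.4] -0.5
0.24 [ 0.4912 -0.0389  0.1766] [0.2 0.6 0.5] 0.4
0.2 [ 0.4878 -0.0391  0.1686] [-7.1 -0.6  3.4] 3.3
0.16 [ 0.484  -0.0392  0.1609] [-23.9  -0.9  13.4] 13.3
0.12 [ 0.4803 -0.0394  0.153 ] [-43.3   0.   21.7] 21.6
0.112 [ 0.4796 -0.0394  0.1514] [-47.5  -1.3  21.8] 21.7
0.104 [ 0.4789 -0.0394  0.1497] [-50.2  -2.2  23.2] 23.1
end 8.9667 [ 0.47890625 -0.03939123  0.14973683] [-50.99748889  -1.6916397   23.63875641]
```

```bash
python3 - <<'E'
from h import *
import cv2
a=eyes.capture("scene")[70:270,240:440]; b=eyes.capture("side")[100:260,225:385]
a=cv2.resize(a,(400,400),interpolation=cv2.INTER_CUBIC);b=cv2.resize(b,(400,400),interpolation=cv2.INTER_CUBIC)
cv2.imwrite("pics/p1.png",np.hstack([a,b])[:,:,::-1])
E
```

```text
(no output)
```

View pics/p1.png

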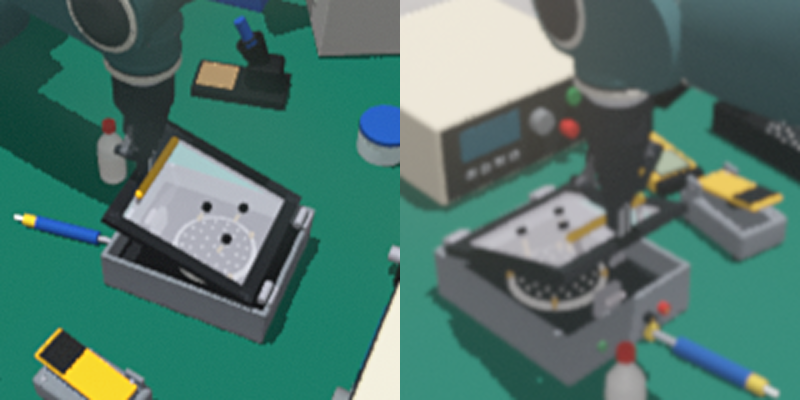

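The fingertips (right half, around (620,215)) sit in front of the bar on the frame strip, wedged between the two, and the cover is still open. I'll back out forward and up, then measure the cover again.

```bash
cat > back.py <<'E'
from h import *
import cv2
p=arm.sense()["tcp_pos"]
for d in([-.010,0,.004],[-.012,0,.03],[-.012,0,.10],[-.10,0,.16]):
    arm.line_to(p+np.array(d),.1); print(arm.sense()["force"].round(1))
a=eyes.capture("scene"); b=eyes.capture("side"); K,T=wcam(); w=eyes.capture("wrist"); np.savez("w2.npz",K=K,T=T)
for n,i in(("s2",a),("d2",b),("w2",w)): cv2.imwrite(f"pics/{n}.png",i[:,:,::-1])
a=cv2.resize(a[95:255,260:420],(400,400),interpolation=cv2.INTER_CUBIC);b=cv2.resize(b[130:260,225:355],(400,400),interpolation=cv2.INTER_CUBIC)
cv2.imwrite("pics/p2.png",np.hstack([a,b])[:,:,::-1]); print(arm.sense()["clock"],arm.sense()["tcp_pos"])
E
python3 back.py
```

```text
[-0.9  0.5  1.6]
[-0.3 -1.1 -0.6]
[ 1.   1.1 -0.1]
[-1.3 -0.4 -0.3]
11.9917 [ 0.37907828 -0.03940133  0.30928963]
```

View pics/p2.png

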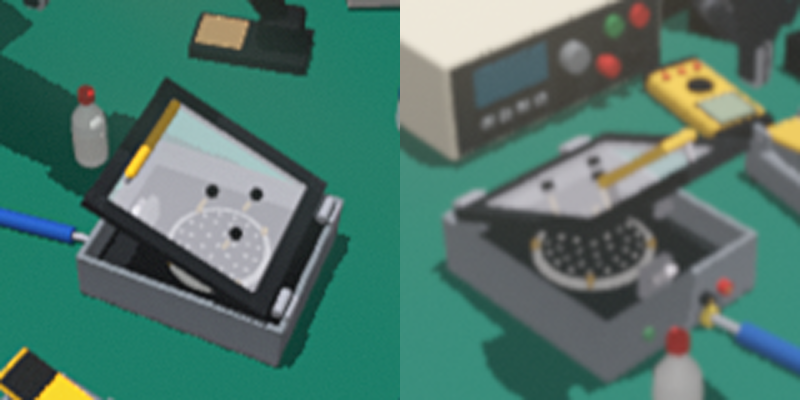

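The cover rests lower now: bar ends at (331,136) and (311,166) in the scene view, and (291,189.5) and (320,174) in the side view. Refit the angle.

```bash
python3 - <<'E'
from h import *
us=np.array([[331.2,136.2],[311.2,166.2],[293.2,176.2],[326,126.2]]); ud=np.array([[291,189.5],[320,174]])
v=[.5763,-.0338,.0403]
bar=lambda a:[cov(a,.205,.054,.026),cov(a,.205,-.054,.026)]
def f(x):
    a=x[0]; return np.r_[(proj(*cam("scene"),place(v,bar(a)+[cov(a,.232,-.1,.006),cov(a,.232,.1,.006)]))-us).ravel(),(proj(*cam("side"),place(v,bar(a)))-ud).ravel()]
r=least_squares(f,[.4]);print(r.x,f(r.x).reshape(-1,2).round(1).tolist())
# independent triangulation of bar ends
def tri(p1,p2):
    P=[]
    for n in("scene","side"):
        K,T=cam(n);P.append(K@np.linalg.inv(T)[:3])
    import cv2
    X=cv2.triangulatePoints(P[0],P[1],np.array(p1,float),np.array(p2,float))[:,0];return (X[:3]/X[3]).round(4)
print(tri(us[0],ud[0]),tri(us[1],ud[1]))
S=lambda l:np.array(l)/3.15+[240,112]
D=lambda l:np.array(l)/5+[225,140]
print("first",tri(S([318,52]),D([288,168])),tri(S([258,147]),D([440,95])))
print(place(v,bar(.616)).round(4),place(v,bar(r.x[0])).round(4))
E
```

```text
[0.38488207] [[-1.6, 1.5], [1.1, -1.3], [-0.3, -0.6], [-0.3, -0.1], [0.7, -0.2], [-0.7, 0.1]]
[0.5024 0.0212 0.1805] [ 0.506  -0.0942  0.1777]
first [0.5311 0.0235 0.2188] [ 0.5344 -0.0919  0.2164]
[[ 0.5299  0.0184  0.2177]
 [ 0.5342 -0.0895  0.2177]] [[ 0.5019  0.0172  0.1791]
 [ 0.5063 -0.0907  0.1791]]
```

```bash
python3 - <<'E'
from h import *
import cv2
for nm,p in(("now",[.379,-.0394,.309]),("jam",[.4789,-.0394,.1497])):
    for n in("scene","side"):
        print(nm,n,proj(*cam(n),[[p[0],p[1],p[2]-.019]]).round(1))
v=[.5763,-.0338,.0403]
d=np.load("w2.npz"); P=[cov(.385,.205,.054,.026),cov(.385,.205,-.054,.026),[-.12,-.1,.07],[-.12,.1,.07],cov(.385,.232,.1,.006),cov(.385,.232,-.1,.006)]
u=proj(d["K"],d["T"],place(v,P)); print(u.round(0).tolist())
w=cv2.imread("pics/w2.png")
for a in u.round().astype(int): cv2.circle(w,tuple(map(int,a)),3,(0,0,255),1)
t=proj(d["K"],d["T"],[[.379,-.0394,.309-.019]])[0].round().astype(int);print(t);cv2.circle(w,tuple(map(int,t)),3,(255,0,255),1)
s=cv2.imread("pics/d2.png")[60:260,225:425]
cv2.imwrite("pics/m.png",np.hstack([cv2.resize(w,(480,300)),cv2.resize(s,(300,300))]))
E
```

```text
now scene [[275.4 104.1]]
now side [[340.1 164.6]]
jam scene [[312.8 161. ]]
jam side [[312.6 199. ]]
[[248.0, 32.0], [384.0, 32.0], [401.0, 97.0], [230.0, 97.0], [198.0, 77.0], [434.0, 77.0]]
[313 234]
```

View pics/m.png

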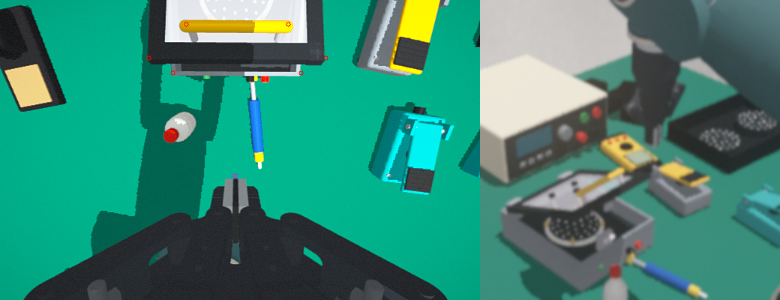

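The side view puts the fingertip about 8 px (roughly 16 mm) higher than predicted, so the tip may be shorter than assumed. I'll find out by touching: descend onto the bar vertically, averaging the force.

```bash
cat >> h.py <<'E'
def F(n=6):
    r=[]
    for _ in range(n): arm.wait(.01); r.append(arm.sense()["force"])
    return np.mean(r,0)
E
python3 - <<'E'
from h import *
import cv2
arm.line_to([.504,-.037,.24],.15,ori=quat(.04)); arm.wait(.1); f0=F(10); print(f0.round(2))
z=.218
while z>.17:
    arm.line_to([.504,-.037,z],.05); f=F()-f0; print(round(z,3),f.round(2))
    if f[2]>.9 or abs(f[0])>3: break
    z-=.004
b=eyes.capture("side"); a=eyes.capture("scene")
a=cv2.resize(a[95:255,260:420],(400,400),interpolation=cv2.INTER_CUBIC);b=cv2.resize(b[130:260,225:355],(400,400),interpolation=cv2.INTER_CUBIC)
cv2.imwrite("pics/p3.png",np.hstack([a,b])[:,:,::-1]); s=arm.sense();print(s["clock"],s["tcp_pos"])
E
```

```text
[-0.08  0.05 -0.15]
0.218 [-0.36 -0.27  0.18]
0.214 [-0.04 -0.33  0.17]
0.21 [ 0.06 -0.19  0.34]
0.206 [ 0.1  -0.04  0.01]
0.202 [-0.2  -0.14  0.44]
0.198 [0.34 0.13 0.15]
0.194 [0.04 0.02 0.3 ]
0.19 [-0.21  0.3   0.  ]
0.186 [ 0.22  0.01 -0.21]
0.182 [0.3  0.37 0.52]
0.178 [ 0.06 -0.39  0.15]
0.174 [0.34 0.07 0.73]
17.325 [ 0.50403047 -0.03698746  0.17393321]
```

View pics/p3.png

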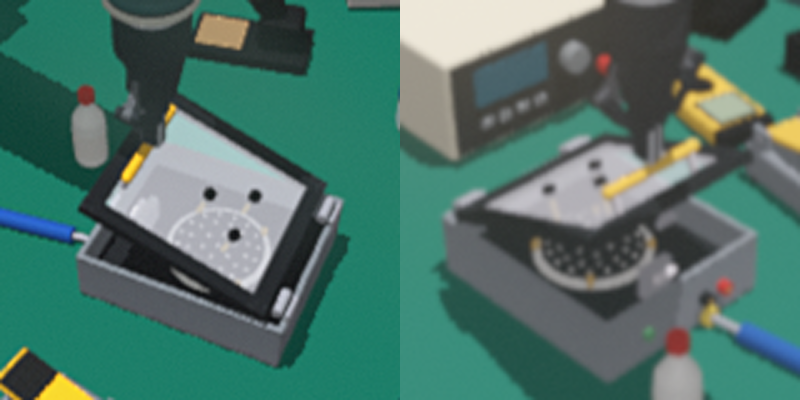

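```bash
python3 - <<'E'
from h import *
import cv2
d=cv2.imread("pics/d2.png")[:,:,::-1]
for r in range(144,172,2): print(r,[tuple(int(t) for t in d[r,c]) for c in range(332,350,3)])
for z in(.309,.30,.295,.29,.285): print(z,proj(*cam("side"),[[.379,-.0394,z],[.379+.011,-.0394,z],[.379,-.05,z]]).round(1).tolist())
print(proj(*cam("side"),[[.504,-.037,.155],[.504,-.037,.174],[.504,-.037,.18]]).round(1).tolist())
s=arm.sense(); print(s["tcp_pos"],s["tcp_rot"],s["clock"],s["width"])
E
```

```text
144 [(63, 116, 102), (56, 63, 60), (56, 57, 56), (61, 61, 61), (96, 97, 99), (63, 132, 115)]
146 [(67, 141, 123), (57, 76, 70), (55, 56, 55), (103, 104, 107), (96, 98, 101), (61, 135, 117)]
148 [(68, 142, 123), (57, 77, 70), (54, 56, 55), (114, 115, 118), (98, 98, 101), (63, 135, 117)]
150 [(66, 141, 122), (56, 75, 69), (54, 55, 54), (115, 116, 119), (94, 94, 97), (62, 134, 116)]
152 [(66, 140, 122), (56, 73, 67), (56, 57, 56), (115, 117, 119), (98, 105, 106), (55, 119, 103)]
154 [(67, 142, 123), (60, 87, 78), (56, 57, 55), (115, 116, 120), (96, 109, 108), (62, 139, 121)]
156 [(113, 151, 119), (76, 133, 118), (82, 93, 91), (118, 120, 123), (85, 121, 113), (63, 141, 122)]
158 [(215, 192, 107), (95, 147, 119), (80, 137, 123), (98, 134, 124), (67, 140, 123), (61, 140, 121)]
160 [(185, 181, 146), (162, 163, 108), (87, 145, 120), (65, 142, 123), (63, 141, 122), (63, 142, 123)]
162 [(181, 192, 170), (174, 180, 153), (166, 164, 108), (78, 144, 122), (64, 142, 123), (63, 142, 123)]
164 [(181, 192, 170), (180, 192, 169), (170, 173, 144), (174, 168, 107), (64, 141, 121), (63, 142, 123)]
166 [(180, 192, 169), (174, 185, 163), (150, 156, 134), (167, 143, 80), (66, 109, 91), (63, 141, 122)]
168 [(156, 163, 139), (134, 126, 94), (109, 95, 64), (79, 72, 60), (56, 59, 57), (64, 136, 116)]
170 [(121, 104, 66), (80, 73, 58), (61, 60, 59), (116, 119, 124), (94, 81, 58), (170, 165, 105)]
0.309 [[340.4, 158.0], [337.2, 156.3], [343.3, 156.5]]
0.3 [[340.2, 161.1], [337.1, 159.4], [343.2, 159.6]]
0.295 [[340.1, 162.8], [337.0, 161.1], [343.1, 161.3]]
0.29 [[340.1, 164.6], [336.9, 162.9], [343.0, 163.0]]
0.285 [[340.0, 166.3], [336.9, 164.6], [343.0, 164.8]]
[[306.0, 188.6], [305.9, 183.0], [305.9, 181.2]]
[ 0.50403047 -0.03698746  0.17393321] [-1.72416756e-05  9.99799782e-01  2.00098947e-02  6.32584640e-06] 17.325 -0.003724618401555594
```

In the free-air side view the fingertip ends at row 158, i.e. at TCP height. With the gripper shut, then, the tip is about level with the TCP and not 19 mm ahead. That explains both the jam and the present contact on the bar at TCP z = 0.174. I'll follow the arc with this offset.

```bash
cat > push2.py <<'E'
from h import *
v=[.5763,-.0355,.0403]
def tgt(a):
    p=place(v,[cov(a,.205,0,.026)])[0]; p[2]+=.006; p[0]+=.001; return p
a=.33; f0=np.array([-.08,.05,-.15])
while a>-.06:
    a-=.03 if a>.11 else .008
    arm.line_to(tgt(a),.06 if a>.11 else .03)
    f=F(3)-f0; s=arm.sense(); print(round(a,3),s["tcp_pos"].round(4),f.round(1))
    if f[2]>22 or abs(f[0])>12: break
print("end",arm.sense()["clock"])
E
python3 push2.py
```

```text
0.3 [ 0.4969 -0.0388  0.1693] [-0.2 -0.5  0.8]
0.27 [ 0.4946 -0.0388  0.1635] [-0.3 -0.7  0.7]
0.24 [ 0.4924 -0.0389  0.1578] [-0.3 -0.3  1.2]
0.21 [ 0.4903 -0.039   0.1521] [-0.5 -0.4  0.7]
0.18 [ 0.4883 -0.0391  0.1462] [ 0.  -1.   0.8]
0.15 [ 0.4866 -0.0391  0.1403] [ 0.2 -0.   1. ]
0.12 [ 0.485  -0.0392  0.1344] [-0.2 -0.1  1.5]
0.09 [ 0.4835 -0.0393  0.1282] [-0.9 -0.9  1.6]
0.082 [ 0.4832 -0.0393  0.1266] [-1.1 -0.   1.7]
0.074 [ 0.4828 -0.0393  0.125 ] [-0.7 -0.3  1.6]
0.066 [ 0.4825 -0.0393  0.1233] [-1.2 -0.9  1.4]
0.058 [ 0.4822 -0.0393  0.1218] [-1.1 -0.2  1.5]
0.05 [ 0.4819 -0.0393  0.1201] [-0.8  0.1  1.5]
0.042 [ 0.4816 -0.0394  0.1185] [-0.8 -0.4  1.4]
0.034 [ 0.4815 -0.0394  0.1172] [-2.   0.2  5.4]
0.026 [ 0.4812 -0.0394  0.1159] [-3.3 -0.1  9.4]
0.018 [ 0.4809 -0.0394  0.1142] [-4.7 -0.6  8.9]
0.01 [ 0.4805 -0.0394  0.1123] [-4.9 -0.4  7.3]
0.002 [ 0.4803 -0.0394  0.1105] [-3.   0.1  4.7]
-0.006 [ 0.4802 -0.0394  0.1087] [-1.4 -0.5  2.6]
-0.014 [ 0.48   -0.0394  0.1069] [0.3 0.2 0.4]
-0.022 [ 0.4799 -0.0394  0.1055] [ 0.4 -0.2  1.7]
-0.03 [ 0.48   -0.0394  0.105 ] [-4.5  0.9 13.6]
-0.038 [ 0.4802 -0.0395  0.1046] [-10.4   1.6  27.2]
end 24.075
```

The catch snapped at TCP z ≈ 0.107 and the hard stop is at 0.105. Next I'll retract, move above the pad and check that the cover holds.

```bash
python3 - <<'E'
from h import *
import cv2
arm.line_to([.48,-.0394,.17],.15); arm.line_to([.496,-.2962,.13],.2,ori=quat(-.085))
a=eyes.capture("scene"); b=eyes.capture("side"); s=arm.sense();print(s["clock"],s["tcp_pos"],F(10))
v=[.5763,-.0338,.0403];P=[cov(0,.205,.054,.026),cov(0,.205,-.054,.026),cov(0,.232,-.1,.006),cov(0,.232,.1,.006)]
ims=[]
for n,i,x,y in(("scene",a,250,110),("side",b,225,130)):
    u=proj(*cam(n),place(v,P))
    i=cv2.resize(i[y:y+180,x:x+180],(396,396),interpolation=cv2.INTER_CUBIC)
    for p in u: cv2.circle(i,tuple(int(t) for t in ((p-[x,y])*2.2).round()),4,(255,0,0),1)
    ims.append(i)
cv2.imwrite("pics/p4.png",np.hstack(ims)[:,:,::-1])
E
```

```text
26.225 [ 0.49620381 -0.29549576  0.13032164] [ 0.12830031 -0.23424001  0.26605763]
```

View pics/p4.png

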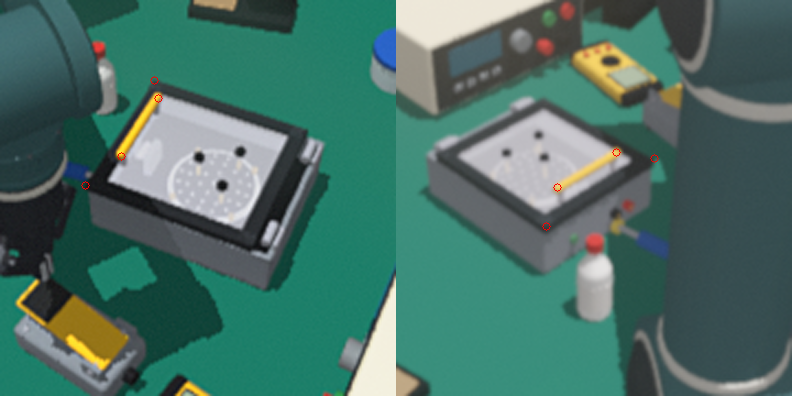

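The cover is shut and holding: the bar ends lie on the predicted shut positions, and the fingertips are above the black pad. Next I'll press the lever with force control.

```bash
cat > lever.py <<'E'
from h import *
x,y=.496,-.2962
arm.line_to([x,y,.098],.1); arm.wait(.1); f0=F(10)[2]
z=.093; zc=None
while z>.066:
    arm.line_to([x,y,z],.03); f=F(4)[2]-f0; zz=arm.sense()["tcp_pos"][2]
    print(round(z,4),round(zz,4),round(f,2))
    if zc is None and f>1.6: zc=zz
    if f>5.2 or (zc and zc-zz>.0062): break
    z-=.001
print("contact",zc,"clock",arm.sense()["clock"],F(15)-[0,0,f0])
E
python3 lever.py
```

```text
0.093 0.0929 -0.55
0.092 0.092 -0.23
0.091 0.091 -0.29
0.09 0.0899 0.29
0.089 0.0889 -0.06
0.088 0.0879 -0.28
0.087 0.0869 -0.19
0.086 0.086 0.34
0.085 0.085 0.06
0.084 0.0839 0.36
0.083 0.083 -0.14
0.082 0.082 0.33
0.081 0.081 -0.19
0.08 0.08 0.4
0.079 0.0792 2.59
0.078 0.0781 2.86
0.077 0.077 2.58
0.076 0.076 3.44
0.075 0.075 3.51
0.074 0.074 4.05
0.073 0.073 3.63
contact 0.07918643839292619 clock 32.975 [-1.52653107 -0.05655827  4.10743775]
```

```bash
python3 - <<'E'
from h import *
arm.line_to([.496,-.2962,.0724],.03); arm.wait(2.6)
s=arm.sense();print(s["clock"],s["tcp_pos"],F(15)); print(arm.job_done())
E
```

```text
35.95 [ 0.49598953 -0.29621643  0.07238544] [-1.95030997 -0.00891113  4.38934688]
the job is handed in; nothing more can be done
None
```

The job is handed in at about 36 s: the cover snapped shut and was holding by itself before I touched the lever, which I then pressed about 7 mm (about 4.4 N) and was still holding after more than 2.6 s. On the first try the fingers wedged in front of the push bar at about 56 N before I backed out; that is over the 40 N body limit, but it was fingertip contact as far as I could see.

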